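# Change over a slotting jig and click its cam knob shut

### The job

The slotting jig is still clamped on two finished, slotted bridge billets: turn its wing knob anticlockwise until it clicks open, take both out and lay them flat on the bench, slots up, side by side midway between the wax tin and the oil jar, ready for finishing. Then lay each unslotted billet that is on the bench flat in the jig bay made for its length (longest at the left, shortest at the right; a bay stays empty if its billet is missing), and when all are in, turn the knob clockwise until it clicks shut and every billet is clamped. Do not shift the tin or the jar.

Things in the scene. Friction and masses are not known exactly. Their poses are not given: they have to be found in the camera images.
- jig: slotting jig, fixed to the bench: plywood bed 240 (x) x 254 (y) x 12 mm, origin under its centre; -x faces the robot, +y is left. Four bays 62 mm apart, for billets lying along its x, counted from the left, each flanked by half-round rails 6.5 mm high and 36 mm apart and closed at its far end by a stepped wooden fence (top 32 mm above the bench), so that each bay fits one billet length.
- clamp_jaw: the jig's wooden jaw bar (16 x 226 x 18 mm, top 32 mm above the bench) across the near ends of the bays, with a sprung cork-faced pad per bay; origin at the bar's centre. The knob's cam drives it 8 mm along the jig's +x from open to shut. Open, a bay is 6 mm longer than its billet; shut, each pad pushes its billet against the fence with about 3.5 N (a billet of another length is not held).
- knob (a joint): angle of the jig's wing knob, rad: 0 = open detent, 1.2 = shut detent, growing clockwise seen from above; it starts shut. A spring plunger holds it in either detent: turning takes up to about 0.2 N m until halfway (0.6), where it clicks over and the spring carries it on to the other detent. It stops 0.06 beyond either detent.
- knob_grip (a point): centre of the knob's wing, on the vertical turning axis, 47.5 mm above the bench, at the jig's near side. The wing is a black bar 66 mm long, 14 mm thick, 24 mm high (35.5 to 59.5 mm above the bench); pinch it across its 14 mm. Shut, it lies along the jig's x; open, it is turned 1.2 rad anticlockwise from above away from that. Below it is a cam disc, its top 30.5 mm above the bench.
- slotted_a: finished mahogany billet, 96 mm long (its x), 30 mm wide (its y), 36 mm high, with an 8 mm wide, 10 mm deep slot along its whole top and no wax on its ends; origin at the centre of its underside. It starts clamped in the second bay from the left.
- slotted_b: finished mahogany billet, 80 mm long (its x), 30 mm wide (its y), 36 mm high, with an 8 mm wide, 10 mm deep slot along its whole top and no wax on its ends; origin at the centre of its underside. It starts clamped in the third bay from the left.
- wax_tin: flat round tin, 74 mm across and 33 mm high, loose on the bench to the right of the jig; origin at the centre of its underside, its -x pointing at the oil jar to within 3 degrees.
- oil_jar: round jar of oil, amber glass with a metal lid, 60 mm across and 65 mm high, loose on the bench right of the jig, nearer the robot than the wax tin, 205 to 225 mm from it centre to centre; origin at the centre of its underside.
- billet1: unslotted mahogany bridge billet, the longest size: 112 mm long (its x), 30 mm wide (its y), 36 mm high, about 97 g, its ends dipped in pale wax; origin at the centre of its underside. Lies on the bench to the left of the jig, or is absent (None) on some days.
- bay1 (a point): bay 1 counted from the left (1 dark dot on the fence behind it), for the 112 mm billet: where the centre of that billet's underside comes to lie when it is clamped, on the top of the bed (12 mm above the bench). Its x is the jig's x. With the jaw open the billet may lie up to 6 mm nearer the jaw; it has 3 mm of play on either side.
- billet2: unslotted mahogany bridge billet, the second longest size: 96 mm long (its x), 30 mm wide (its y), 36 mm high, about 83 g, its ends dipped in pale wax; origin at the centre of its underside. Lies on the bench to the left of the jig, or is absent (None) on some days.
- bay2 (a point): bay 2 counted from the left (2 dark dots on the fence behind it), for the 96 mm billet: where the centre of that billet's underside comes to lie when it is clamped, on the top of the bed (12 mm above the bench). Its x is the jig's x. With the jaw open the billet may lie up to 6 mm nearer the jaw; it has 3 mm of play on either side.
- billet3: unslotted mahogany bridge billet, the third longest size: 80 mm long (its x), 30 mm wide (its y), 36 mm high, about 69 g, its ends dipped in pale wax; origin at the centre of its underside. Lies on the bench to the left of the jig, or is absent (None) on some days.
- bay3 (a point): bay 3 counted from the left (3 dark dots on the fence behind it), for the 80 mm billet: where the centre of that billet's underside comes to lie when it is clamped, on the top of the bed (12 mm above the bench). Its x is the jig's x. With the jaw open the billet may lie up to 6 mm nearer the jaw; it has 3 mm of play on either side.
- billet4: unslotted mahogany bridge billet, the shortest size: 64 mm long (its x), 30 mm wide (its y), 36 mm high, about 55 g, its ends dipped in pale wax; origin at the centre of its underside. Lies on the bench to the left of the jig, or is absent (None) on some days.
- bay4 (a point): bay 4 counted from the left (4 dark dots on the fence behind it), for the 64 mm billet: where the centre of that billet's underside comes to lie when it is clamped, on the top of the bed (12 mm above the bench). Its x is the jig's x. With the jaw open the billet may lie up to 6 mm nearer the jaw; it has 3 mm of play on either side.

How it is judged:
By the outcome, as a careful person would: the job done as asked, in the order asked, and still so for the second after the job is handed in, with the robot touching nothing.
Of billet1, billet2, billet3, billet4 only 2 to 4 are there at a start; the rules pass over those that are not, and their reading is None.
At some moment in a run one of billet1, billet2, billet3, billet4 may be knocked a few centimetres aside while the robot is not near it.
Once in a run the grip may slacken for a moment while it holds something.
It also fails if it takes over 210 s, if anything falls off the work surface, if the arm or the gripper's body presses on something with over 40 N, if the wrist force passes 120 N, or if a joint passes its speed limit or range.

### The arm

A 6-joint arm with a two-finger parallel gripper is mounted at the origin on the work surface; the furniture and walls round the work are solid. World frame = base frame: x ahead of the robot, y to its left, z up, the work surface at z = 0. Lengths are in mm, angles in rad, forces in N, time in s.
With the tool pointing down it reaches from about 400 to 925 mm from the base axis. Payload 12.5 kg.
Tool frame: the origin (TCP) lies at the very end of the fingers, on their centre line; the grasp point (between the pads) lies 19 mm behind it; z points along the fingers, y is the line along which they close (so a half turn about z gives the same grasp; the last joint's range is limited). The gripper opens to 95 mm and grips with 3 to 60 N. Pads are 20 mm wide; open, the fingers measure 119 mm over their backs; the gripper's body (75 mm by 180 mm) begins 59 mm behind the grasp point.
Start: joints at [1.042, 0.491, 1.559, -0, 1.092, -0.106], TCP at [256.433, 569.99, 214.661] pointing down, gripper open.
Joint ranges: [-3.1, 3.1], [-0.84, 2.19], [0.05, 2.79], [-1.13, 4.28], [0.06, 2.93], [-2.69, 2.69]. Speed limits (rad/s): [2.22, 2.22, 2.79, 3.14, 3.14, 3.14].

### API

Orientations are given as [roll, pitch, yaw] about the fixed x, y, z axes, in that order (R = Rz(yaw) Ry(pitch) Rx(roll)).
In Python, from cell import env gives the robot as it stands.
- The arm moves only by the shell command python3 steer.py, which reads ROWS from standard input. ROWS is one flat JSON list of numbers that holds 1 to 5 rows one after another, with no inner brackets; each row has 5 numbers: dx, dy, dz in fractions of the full range, 1 being 0.75 m, then a turn about the tool's z in shares of pi/2 rad (1.0 is pi/2 rad), then the opening from 0.0 (shut) to 1.0 (fully open); each row is the pose to reach, as a shift and turn from the pose commanded when the command began, along the tool's axes at that moment; what a row does not reach only later rows make up. A row lasts 1/12 s, in which the tool goes at most 41.7 mm and 0.125 rad, less where a joint would pass 70% of its speed; a pose out of reach is approached as far as the arm can. The fingers move at their own pace and stop on an object; the grip force is fixed at half the most. Time passes only in rows, so rows that do not move let the fingers close. It prints the time, the measured TCP pose, the force, the opening and the grip force at its end. Input that does not fit is refused with a message, and nothing moves.
- env.state(): the state, without advancing time (a new reading comes with each control period).
- env.read_camera(name): name is "scene" or "top" or "wrist"; returns (picture, depth): 420x560x3 uint8, red, green, blue; 420x560 float32, mm along the optical axis (not along the pixel's ray), 0 where there is no reading.
- env.camera_info(name): a dict with "vertical_fov" (degrees; the focal length in pixels is half the picture's height over the tangent of half this angle, whatever the lens; pixels are square), "cx", "cy" (the principal point, pixels), "origin" and "attitude" of the camera in the world. Camera axes: x right, y down, z forward; pixel columns grow to the right and rows downward; lengths in mm; the calibration is good to about 2 mm. The wrist camera is an equidistant fisheye: a pixel r from the principal point sees the ray r / f radians off the axis. A picture is of the moment at which its call begins: read the wrist's pose just before it. camera_info takes no time and is no camera call; for the wrist camera it gives the pose at the moment of the call.
- env.job_done(): hands the job in; it is judged then, once.
The state is a dict: "t": time; "joints": joint angles; "qvel": joint speeds; "tau": joint torques, N m; "eef_pos": TCP position; "tcp_rot": TCP orientation; "ft_force": force on the tool from outside, world axes, zero at the start; "moment": the same for the moment, N m; "opening": opening from 0.0 (shut) to 1.0 (fully open); "grip_force": force on a finger pad.
Only numpy, scipy, OpenCV 4.12 (cv2) and the standard library are available. Lean on these libraries where they do the work, as an engineer would, in place of code of your own. Each camera call takes 0.05 s, during which the arm holds its last target. There are 200 camera calls.

## Working session

There is one attempt and no reset: what is moved stays moved. The work goes in short steps, Python scripts to look and compute and a shell command to move; the robot and the scene stay as the last step left them, time stands still between calls to the robot, and variables do not carry over. Pictures are saved under pics/ and viewed, at most 14 in all, crops included, and the job is handed in when it is done.

```bash
ls; mkdir -p pics; python3 - <<'E'
from cell import env
import cv2,numpy as np
s=env.state();print({k:np.round(v,3).tolist() for k,v in s.items()})
for n in("scene","top"):
    i=env.camera_info(n);print(n,i)
    p,d=env.read_camera(n);cv2.imwrite(f"pics/{n}0.png",p[:,:,::-1]);np.save(f"pics/{n}0.npy",d)
print(env.camera_info("wrist"))
E
```

```text
cell.py
pics
steer.py
{'t': 0.0, 'joints': [1.042, 0.492, 1.559, -0.0, 1.092, -0.106], 'qvel': [-0.001, -0.001, 0.0, 0.001, 0.0, -0.001], 'tau': [0.0, -61.265, -25.817, 0.069, 0.048, -0.0], 'eef_pos': [256.299, 569.75, 214.071], 'tcp_rot': [-3.141, -0.0, 2.719], 'ft_force': [-0.909, -0.021, 0.238], 'moment': [0.095, 0.052, -0.035], 'grip_force': 0.0, 'opening': 1.002}
scene {'vertical_fov': 46.741443773803304, 'cx': 276.7536733854905, 'cy': 212.03893855474206, 'origin': array([-174.80981613, -692.73166942,  716.24585694]), 'attitude': array([-2.13504076,  0.0165947 , -0.7932862 ])}
top {'vertical_fov': 42.60657513378707, 'cx': 275.218834564014, 'cy': 211.9964246955207, 'origin': array([ 4.55988688e+02, -6.47256065e-01,  1.35747206e+03]), 'attitude': array([-3.10527066,  0.02846629, -1.58102223])}
{'vertical_fov': 65.70646984690485, 'cx': 277.1092021794184, 'cy': 208.63876193440115, 'origin': array([187.14603067, 599.59871559, 383.91877682]), 'attitude': array([2.87137522e+00, 1.83780892e-03, 1.14879828e+00])}
```

View pics/top0.png

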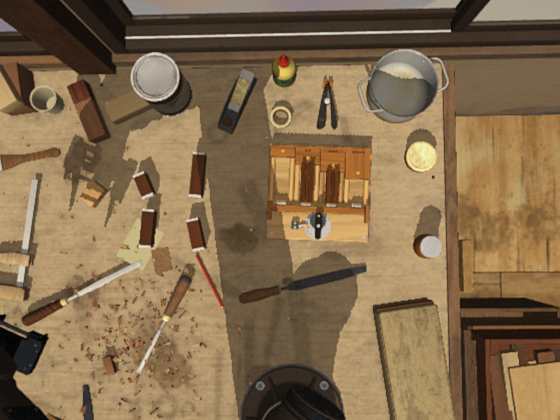

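View pics/scene0.png

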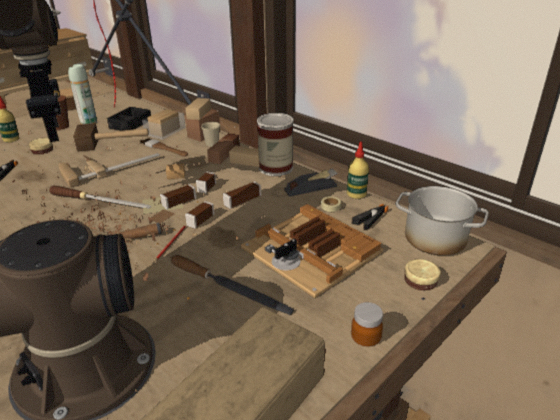

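The top view shows all four billets: (197,175), (144,184), (147,228), (196,235). The jig is at (320,192), its knob at (318,225), the tin at (421,156) and the jar at (428,246).

```bash
cat > h.py <<'E'
import numpy as np,cv2
from scipy.spatial.transform import Rotation as Ro
def pts(info,d,fish=False):
    f=210/np.tan(np.radians(info["vertical_fov"]/2))
    v,u=np.mgrid[:420,:560].astype(float)
    x=(u-info["cx"])/f;y=(v-info["cy"])/f
    if fish:
        r=np.hypot(x,y)+1e-9;k=np.tan(np.minimum(r,1.4))/r;x=x*k;y=y*k
    R=Ro.from_euler("xyz",info["attitude"]).as_matrix()
    return np.stack([x*d,y*d,d],-1)@R.T+info["origin"]
def blobs(P,d,zlo,zhi,box,amin=30):
    m=(d>0)&(P[...,2]>zlo)&(P[...,2]<zhi)&(P[...,0]>box[0])&(P[...,0]<box[1])&(P[...,1]>box[2])&(P[...,1]<box[3])
    n,l,st,c=cv2.connectedComponentsWithStats(m.astype(np.uint8))
    out=[]
    for i in range(1,n):
        if st[i,4]<amin: continue
        Q=P[l==i];r=cv2.minAreaRect(Q[:,:2].astype(np.float32))
        (cx,cy),(w,h),a=r
        if w<h: w,h,a=h,w,a+90
        out.append((cx,cy,np.median(Q[:,2]),w,h,np.radians((a+90)%180-90),st[i,4]))
    return out
def go(s,x,y,z,yaw=None):
    """tool-axis shift and turn from the present pose to x,y,z,yaw (half-turn free)"""
    R=Ro.from_euler("xyz",s["tcp_rot"]).as_matrix()
    d=R.T@(np.array([x,y,z])-s["eef_pos"]); t=0
    if yaw is not None:
        t=-(((yaw-s["tcp_rot"][2])+np.pi/2)%np.pi-np.pi/2)
    return np.round([*d,t],3).tolist()
E
python3 - <<'E'
from cell import env
from h import *
for n in("top","scene"):
    d=np.load(f"pics/{n}0.npy");P=pts(env.camera_info(n),d)
    q=P[(d>0)&(abs(P[...,2])<15)&(P[...,0]>300)&(P[...,0]<700)];print(n,"bench",np.median(q[:,2]))
    for nm,box,lo,hi in(("billets",(380,680,120,420),26,46),("jig",(330,660,-130,60),26,46),("bed",(330,660,-140,60),7,18),("knob",(330,500,-130,0),50,68),("tin",(520,700,-420,-250),24,42),("jar",(300,500,-460,-280),52,75)):
        for b in blobs(P,d,lo,hi,box): print(nm,np.round(b,3).tolist())
E
```

```text
top bench 0.5427746190324569
billets [602.385, 230.021, 36.243, 113.356, 32.179, -0.099, 576.0]
billets [577.104, 363.706, 36.307, 64.349, 32.874, 0.375, 342.0]
billets [470.029, 355.692, 36.567, 96.06, 32.711, -0.1, 511.0]
billets [453.671, 234.537, 36.657, 79.818, 30.68, 0.208, 411.0]
jig [563.307, -42.17, 32.557, 193.414, 175.442, 0.001, 1877.0]
jig [512.168, 50.632, 31.917, 44.763, 7.776, -0.004, 74.0]
jig [482.084, -81.536, 30.553, 32.316, 9.093, -0.095, 42.0]
bed [545.609, -43.73, 12.919, 216.952, 199.624, -0.048, 2808.0]
bed [572.937, -70.835, 14.583, 103.217, 35.059, -0.018, 335.0]
bed [561.714, -128.506, 14.666, 87.622, 25.313, -0.035, 172.0]
bed [338.744, -71.794, 11.616, 143.404, 24.024, -1.38, 382.0]
knob [469.892, -67.24, 60.18, 60.807, 14.296, -0.083, 147.0]
tin [639.565, -323.155, 32.116, 73.786, 72.605, -1.017, 730.0]
jar [419.397, -333.325, 65.308, 53.061, 50.054, 1.563, 410.0]
scene bench -1.3892370290544704
billets [576.313, 361.443, 33.928, 69.424, 33.316, 0.376, 150.0]
billets [602.352, 227.715, 34.068, 115.64, 36.695, -0.139, 297.0]
billets [470.276, 354.732, 33.946, 97.422, 41.843, -0.107, 265.0]
billets [453.415, 231.249, 34.118, 81.839, 35.031, 0.179, 256.0]
jig [549.243, -37.706, 31.487, 221.31, 184.367, -0.003, 1630.0]
bed [591.978, 19.141, 11.771, 115.891, 61.579, 0.065, 380.0]
bed [579.468, -63.938, 15.342, 91.858, 22.907, 0.04, 73.0]
bed [472.417, -41.241, 11.182, 198.997, 74.298, 1.515, 1293.0]
bed [568.804, -128.712, 15.644, 76.993, 23.072, -0.021, 154.0]
bed [339.81, -74.234, 9.628, 136.627, 24.491, -1.407, 349.0]
knob [469.089, -69.34, 57.152, 61.227, 16.097, -0.011, 148.0]
tin [638.255, -325.734, 30.779, 74.086, 73.253, 0.234, 643.0]
jar [417.449, -335.95, 63.705, 52.584, 52.298, 0.88, 552.0]
```

```bash
python3 - <<'E'
from cell import env
from h import *
print(go(env.state(),530,-42,200))
E
```

```text
[-500.602, -445.616, 14.518, 0.0]
```

Units first: shifts go in shares of 0.75 m and turns go in shares of pi/2 rad. So -150 mm / 750 = -0.2, -133 mm / 750 = -0.1773.

```bash
echo '[-0.04,-0.0347,0.0027,0,1,-0.08,-0.0693,0.0053,0,1,-0.12,-0.1067,0.008,0,1,-0.16,-0.1413,0.0107,0,1,-0.2,-0.1773,0.0133,0,1]' | python3 steer.py
echo '[-0.04,-0.0347,0,0,1,-0.08,-0.0707,0,0,1,-0.12,-0.1067,0,0,1,-0.16,-0.1413,0,0,1,-0.2,-0.1773,0,0,1]' | python3 steer.py
echo '[-0.04,-0.0347,0.0013,0,1,-0.08,-0.0707,0.0027,0,1,-0.12,-0.1067,0.004,0,1,-0.16,-0.1413,0.0053,0,1,-0.2,-0.1773,0.0053,0,1]' | python3 steer.py
echo '[-0.0333,-0.0293,0,0,1,-0.068,-0.0613,0,0,1,-0.068,-0.0613,0,0.0764,1,-0.068,-0.0613,0,0.1528,1,-0.068,-0.0613,0,0.2292,1]' | python3 steer.py
for i in 1; do :; done
echo '[0,0,0,0.0764,0.6,0,0,0,0.1528,0.6,0,0,0,0.2292,0.6,0,0,0,0.3056,0.6,0,0,0,0.382,0.6]' | python3 steer.py
echo '[0,0,0,0.0764,0.6,0,0,0,0.1528,0.6,0,0,0,0.2292,0.6,0,0,0,0.3056,0.6,0,0,0,0.382,0.6]' | python3 steer.py
echo '[0,0,0,0.0764,0.6,0,0,0,0.1528,0.6,0,0,0,0.2292,0.6,0,0,0,0.3056,0.6,0,0,0,0.382,0.6]' | python3 steer.py
echo '[0,0,0,0.0764,0.6,0,0,0,0.1528,0.6,0,0,0,0.2292,0.6,0,0,0,0.3056,0.6,0,0,0,0.3559,0.6]' | python3 steer.py
python3 - <<'E'
from cell import env
from h import *
i=env.camera_info("wrist");p,d=env.read_camera("wrist");np.save("pics/w1.npy",np.dstack([p,d]))
cv2.imwrite("pics/w1.png",p[:,:,::-1]);P=pts(i,d,True);s=env.state();print(s["eef_pos"],s["tcp_rot"])
q=P[(d>0)&(abs(P[...,2])<8)];print("bench",np.median(q[:,2]))
for nm,box,lo,hi in(("jig32",(330,690,-200,120),27,37),("slotted",(330,690,-200,120),42,54),("knob",(330,500,-130,0),54,68),("bed",(330,690,-200,120),8,16)):
    for b in blobs(P,d,lo,hi,box,60): print(nm,np.round(b,3).tolist())
E
```

```text
t: 0.52
eef_pos: [338.8, 385.4, 204.4]
tcp_rot: [-3.141, -0.0, 2.719]
ft_force: [1.1, 0.9, -0.3]
opening: 1.0
grip_force: 0.0
t: 0.93
eef_pos: [421.2, 202.5, 204.6]
tcp_rot: [3.142, -0.0, 2.719]
ft_force: [0.9, -0.1, 0.5]
opening: 0.998
grip_force: 0.0
t: 1.35
eef_pos: [503.4, 19.5, 200.4]
tcp_rot: [-3.142, -0.0, 2.719]
ft_force: [0.9, 1.0, -0.5]
opening: 1.001
grip_force: 0.0
t: 1.77
eef_pos: [530.6, -42.1, 200.1]
tcp_rot: [-3.141, -0.001, 2.351]
ft_force: [-0.5, 0.2, 0.1]
opening: 1.001
grip_force: 0.0
t: 2.18
eef_pos: [530.6, -41.4, 200.4]
tcp_rot: [-3.141, -0.0, 1.753]
ft_force: [-0.4, -0.4, -0.4]
opening: 0.708
grip_force: 0.0
t: 2.6
eef_pos: [530.6, -41.3, 200.4]
tcp_rot: [-3.141, 0.0, 1.153]
ft_force: [-0.2, 0.1, 0.6]
opening: 0.603
grip_force: 0.0
t: 3.02
eef_pos: [530.6, -41.4, 200.4]
tcp_rot: [-3.141, 0.0, 0.553]
ft_force: [0.5, 1.1, -0.3]
opening: 0.599
grip_force: 0.0
t: 3.43
eef_pos: [530.6, -41.4, 200.4]
tcp_rot: [-3.141, 0.001, -0.007]
ft_force: [-0.1, 0.0, 0.0]
opening: 0.599
grip_force: 0.0
[530.60470775 -41.37573764 200.39721763] [-3.14140600e+00  4.55516750e-04 -1.
[... 360 characters left out ...]
0]
slotted [576.047, -53.194, 47.623, 95.411, 11.503, -0.044, 1035.0]
slotted [565.759, -96.223, 47.636, 79.438, 11.906, -0.051, 893.0]
slotted [564.44, -114.984, 47.637, 79.333, 12.114, -0.05, 870.0]
knob [469.062, -69.069, 59.154, 62.226, 14.254, -0.046, 698.0]
bed [671.9, -76.839, 11.271, 246.589, 5.805, 1.527, 741.0]
bed [582.869, 11.578, 11.875, 123.861, 82.001, -0.024, 4749.0]
bed [570.497, -76.585, 12.566, 105.618, 35.355, -0.073, 1148.0]
bed [553.839, -163.139, 11.993, 85.826, 65.083, -0.14, 2166.0]
bed [469.672, -3.647, 11.861, 121.14, 63.177, 1.509, 3386.0]
bed [463.129, -138.482, 12.025, 114.252, 61.868, 1.519, 3199.0]
bed [336.737, -66.651, 10.603, 125.876, 24.901, -1.367, 959.0]
```

View pics/w1.png

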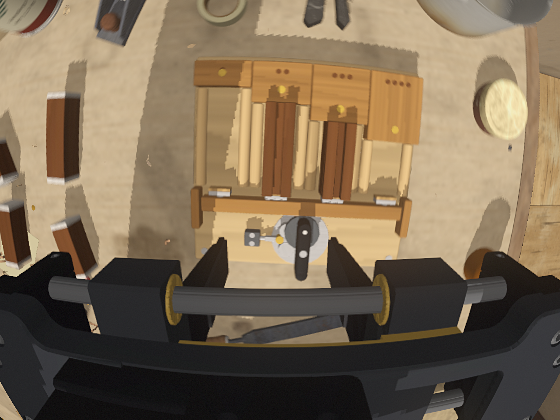

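The wrist view shows the jig clearly: slotted billets at about (278,150) and (338,160), the knob wing at (301,250), and the jaw along row 205. Heights (31.5, 47.6, 59.2) match the text, and the jig yaw is ≈ -0.047.

```bash
python3 - <<'E'
from cell import env
from h import *
print(go(env.state(),469.3,-69.0,37,-0.047))
E
```

```text
[-60.943, 28.283, 163.42, 0.037]
```

Converted, 115 mm / 750 = 0.1533, 80 mm / 750 = 0.1067, 0.04 rad / 1.5708 = 0.0255.

```bash
echo '[-0.04,0.0187,0,0.0255,0.5,-0.0812,0.0377,0,0.0242,0.5,-0.0812,0.0377,0.0533,0.0242,0.5,-0.0812,0.0377,0.1067,0.0242,0.5,-0.0812,0.0377,0.1533,0.0242,0.5]' | python3 steer.py
echo '[0,0,0.0333,0,0.5,0,0,0.056,0,0.5,0,0,0.0645,0,0.5,0,0,0.0645,0,0.5]' | python3 steer.py
echo '[0,0,0,0,0.3,0,0,0,0,0.2,0,0,0,0,0.1,0,0,0,0,0.0,0,0,0,0,0.0]' | python3 steer.py
echo '[0,0,0,0,0,0,0,0,0,0,0,0,0,0,0]' | python3 steer.py
```

```text
t: 3.9
eef_pos: [469.4, -69.9, 84.7]
tcp_rot: [3.141, -0.002, -0.037]
ft_force: [0.7, -0.2, -0.7]
opening: 0.499
grip_force: 0.0
t: 4.23
eef_pos: [469.2, -69.5, 36.1]
tcp_rot: [-3.141, 0.003, -0.037]
ft_force: [-0.4, -0.1, 0.7]
opening: 0.498
grip_force: 0.0
t: 4.65
eef_pos: [470.1, -69.7, 37.9]
tcp_rot: [3.141, -0.001, -0.038]
ft_force: [0.1, -0.0, 0.2]
opening: 0.205
grip_force: 0.0
t: 4.9
eef_pos: [470.0, -68.3, 37.8]
tcp_rot: [-3.14, -0.001, -0.039]
ft_force: [2.7, 16.9, 7.5]
opening: 0.144
grip_force: 30.0
```

Converted, -1.2 mm / 750 = -0.0016, -0.8 mm / 750 = -0.0011.

```bash
echo '[0,-0.0011,0,0,0,0,-0.0016,0,0,0,0,-0.0016,0,0,0,0,-0.0016,0,0,0]' | python3 steer.py
```

```text
t: 5.23
eef_pos: [470.1, -68.1, 37.8]
tcp_rot: [-3.141, -0.001, -0.038]
ft_force: [-0.3, 5.0, 6.5]
opening: 0.144
grip_force: 30.0
```

Converted, -0.5 mm / 750 = -0.0007, -0.4 mm / 750 = -0.0005, -0.5 rad / 1.5708 = -0.3183.

```bash
echo '[-0.0007,-0.0005,0,-0.0637,0,-0.0007,-0.0005,0,-0.1273,0,-0.0007,-0.0005,0,-0.191,0,-0.0007,-0.0005,0,-0.2546,0,-0.0007,-0.0005,0,-0.3183,0]' | python3 steer.py
echo '[0,0,0,-0.0637,0,0,0,0,-0.1273,0,0,0,0,-0.191,0,0,0,0,-0.2546,0,0,0,0,-0.3183,0]' | python3 steer.py
echo '[0,0,0,-0.0637,0,0,0,0,-0.1273,0,0,0,0,-0.1401,0,0,0,0,-0.1401,0]' | python3 steer.py
python3 -c "
from cell import env
s=env.state();print(s['moment'],s['tcp_rot'],s['joints'])"
```

```text
t: 5.65
eef_pos: [470.2, -68.5, 37.9]
tcp_rot: [3.14, -0.002, 0.467]
ft_force: [0.9, -3.1, 4.3]
opening: 0.146
grip_force: 30.0
t: 6.07
eef_pos: [470.4, -68.7, 37.9]
tcp_rot: [3.139, -0.001, 0.967]
ft_force: [1.8, -5.7, 3.1]
opening: 0.147
grip_force: 30.0
t: 6.4
eef_pos: [470.6, -68.7, 37.8]
tcp_rot: [3.138, -0.0, 1.183]
ft_force: [3.5, -3.8, 1.8]
opening: 0.151
grip_force: 3.0
[-0.83324482 -0.553117   -0.0526656 ] [ 3.13830842e+00 -2.46153763e-04  1.18279829e+00] [-2.83871785e-01  5.64868564e-01  2.08508735e+00 -2.05764131e-04
  4.88344718e-01  1.04308213e-01]
```

Converted, -100 mm / 750 = -0.1333, -60 mm / 750 = -0.08.

```bash
echo '[0,0,0,0,0.3,0,0,0,0,0.5,0,0,-0.0267,0,0.5,0,0,-0.08,0,0.5,0,0,-0.1333,0,0.5]' | python3 steer.py
echo '[0,0,-0.04,0.0764,0.5,0,0,-0.08,0.1528,0.5,0,0,-0.0933,0.2292,0.5,0,0,-0.0933,0.3056,0.5,0,0,-0.0933,0.382,0.5]' | python3 steer.py
echo '[0,0,0,0.0764,0.5,0,0,0,0.1528,0.5,0,0,0,0.2292,0.5,0,0,0,0.3056,0.5,0,0,0,0.3947,0.5]' | python3 steer.py
echo '[0.0533,0,0,0,0.6,0.08,0,0,0,0.6,0.08,0,0,0,0.6]' | python3 steer.py
cat > look.py <<'E'
import sys
from cell import env
from h import *
i=env.camera_info("wrist");p,d=env.read_camera("wrist");cv2.imwrite(f"pics/{sys.argv[1]}.png",p[:,:,::-1]);P=pts(i,d,True)
s=env.state();print(np.round(s["eef_pos"],1),np.round(s["tcp_rot"],4))
if sys.argv[2]=="jig":
    L=(("bed",(330,690,-220,120),8,16),("jig32",(330,690,-220,120),27,37),("tops",(500,690,-220,120),40,54),("knob",(420,510,-130,0),54,68))
else: L=(("billets",(380,690,120,450),28,44),)
for nm,box,lo,hi in L:
    for b in blobs(P,d,lo,hi,box,60): print(nm,np.round(b,3).tolist())
E
python3 look.py w2 jig
```

```text
t: 6.82
eef_pos: [468.2, -67.6, 137.5]
tcp_rot: [-3.137, 0.0, 1.181]
ft_force: [1.3, -0.4, 0.2]
opening: 0.447
grip_force: 0.0
t: 7.23
eef_pos: [469.2, -67.8, 208.1]
tcp_rot: [3.141, -0.001, 0.575]
ft_force: [0.0, 0.3, -0.7]
opening: 0.501
grip_force: 0.0
t: 7.65
eef_pos: [468.9, -67.8, 207.0]
tcp_rot: [-3.141, 0.001, -0.03]
ft_force: [0.1, -0.8, -0.1]
opening: 0.498
grip_force: 0.0
t: 7.9
eef_pos: [532.0, -69.5, 206.8]
tcp_rot: [-3.141, -0.001, -0.024]
ft_force: [-0.6, -0.6, -0.1]
opening: 0.59
grip_force: 0.0
[530.  -69.2 206.5] [-3.1411e+00  1.2000e-03 -2.3200e-02]
bed [670.929, -79.379, 11.29, 251.004, 7.761, 1.522, 794.0]
bed [578.586, 6.521, 11.87, 129.741, 71.783, -0.03, 4235.0]
bed [565.708, -75.437, 12.254, 111.881, 38.471, -0.062, 1500.0]
bed [551.526, -161.834, 11.973, 97.146, 80.21, -0.125, 2642.0]
bed [563.713, 49.587, 11.613, 60.439, 6.874, -0.012, 106.0]
bed [553.509, -197.802, 11.579, 51.62, 6.531, -0.035, 80.0]
bed [465.764, 5.012, 11.72, 105.19, 53.654, 1.526, 1851.0]
bed [459.275, -137.246, 11.968, 118.455, 53.48, 1.527, 2637.0]
bed [451.164, -45.823, 12.035, 74.516, 30.031, 1.513, 659.0]
bed [340.601, -77.733, 10.524, 148.544, 24.072, -1.487, 992.0]
jig32 [628.464, -78.018, 31.712, 248.172, 76.447, 1.52, 10728.0]
jig32 [511.042, 48.136, 31.333, 45.245, 10.475, -0.052, 335.0]
jig32 [521.49, 20.77, 29.012, 23.781, 8.523, 1.518, 151.0]
jig32 [495.355, -77.692, 31.07, 238.032, 47.223, -1.55, 3664.0]
jig32 [518.714, -41.201, 29.134, 23.504, 8.083, 1.534, 161.0]
jig32 [515.256, -102.554, 29.124, 22.536, 8.351, 1.508, 151.0]
tops [577.141, -34.61, 47.557, 95.273, 11.725, -0.043, 1017.0]
tops [575.465, -53.359, 47.583, 94.991, 11.202, -0.047, 1027.0]
tops [565.842, -96.028, 47.598, 79.798, 11.819, -0.048, 849.0]
tops [564.711, -114.776, 47.644, 78.654, 12.262, -0.067, 867.0]
knob [470.646, -69.623, 59.04, 64.688, 14.212, 1.136, 754.0]
```

```bash
python3 - <<'E'
from cell import env
from h import *
print(go(env.state(),576.3,-43.2,22.5,-0.047))
E
```

```text
[45.864, -26.979, 183.974, 0.024]
```

Converted, 125 mm / 750 = 0.1667, 95 mm / 750 = 0.1267, 0.023 rad / 1.5708 = 0.0146.

```bash
echo '[0.0333,-0.0187,0,0.0146,0.53,0.0612,-0.036,0.0267,0.0146,0.53,0.0612,-0.036,0.08,0.0146,0.53,0.0612,-0.036,0.1267,0.0146,0.53,0.0612,-0.036,0.1667,0.0146,0.53]' | python3 steer.py
echo '[0,0,0.0333,0,0.53,0,0,0.0627,0,0.53,0,0,0.076,0,0.53,0,0,0.0787,0,0.53,0,0,0.0787,0,0.53]' | python3 steer.py
echo '[0,0,0,0,0.4,0,0,0,0,0.2,0,0,0,0,0.1,0,0,0,0,0.1,0,0,0,0,0.1]' | python3 steer.py
echo '[0,0,-0.0133,0,0,0,0,-0.04,0,0,0,0,-0.08,0,0,0,0,-0.1333,0,0,0,0,-0.1733,0,0]' | python3 steer.py
```

```text
t: 8.37
eef_pos: [574.2, -42.9, 80.1]
tcp_rot: [-3.141, 0.002, -0.046]
ft_force: [0.6, 0.8, -0.6]
opening: 0.53
grip_force: 0.0
t: 8.78
eef_pos: [575.5, -43.5, 23.4]
tcp_rot: [-3.141, 0.001, -0.046]
ft_force: [-0.2, -0.5, 1.0]
opening: 0.528
grip_force: 0.0
t: 9.2
eef_pos: [576.2, -43.6, 24.1]
tcp_rot: [3.141, -0.001, -0.046]
ft_force: [-1.8, 0.5, 6.4]
opening: 0.313
grip_force: 30.0
t: 9.62
eef_pos: [575.9, -43.5, 156.3]
tcp_rot: [3.142, -0.001, -0.046]
ft_force: [1.1, -0.5, -0.7]
opening: 0.315
grip_force: 30.0
```

Converted, 175 mm / 750 = 0.2333, 140 mm / 750 = 0.1867.

```bash
echo '[0,0.0467,-0.0133,0,0,0,0.0933,-0.0267,0,0,0,0.14,-0.04,0,0,0,0.1867,-0.0533,0,0,-0.0267,0.2333,-0.0533,0,0]' | python3 steer.py
echo '[-0.0133,0.0467,0,0,0,-0.0293,0.0933,0,0,0,-0.0293,0.116,0,-0.0382,0,-0.0293,0.116,0,-0.0592,0,-0.0293,0.116,0,-0.0592,0]' | python3 steer.py
python3 - <<'E'
from cell import env
from h import *
i=env.camera_info("wrist");p,d=env.read_camera("wrist");cv2.imwrite("pics/w3.png",p[:,:,::-1]);P=pts(i,d,True)
for nm,box,lo,hi in(("tin",(570,700,-420,-250),26,40),("jar",(340,490,-420,-250),55,72)):
    for b in blobs(P,d,lo,hi,box,60): print(nm,np.round(b,3).tolist())
s=env.state();print(s["eef_pos"],s["tcp_rot"],s["grip_force"])
E
```

```text
t: 10.03
eef_pos: [549.8, -219.6, 195.8]
tcp_rot: [3.14, -0.005, -0.046]
ft_force: [0.3, -0.8, -1.4]
opening: 0.312
grip_force: 30.0
t: 10.45
eef_pos: [521.2, -304.4, 193.7]
tcp_rot: [-3.142, -0.0, 0.046]
ft_force: [-0.8, 0.9, -1.1]
opening: 0.313
grip_force: 30.0
tin [638.295, -326.311, 31.643, 74.282, 73.38, -1.519, 4077.0]
[ 521.43898051 -303.56216401  193.65287187] [-3.14145495e+00 -9.91231872e-05  4.51782749e-02] 29.999683499336243
```

View pics/w3.png

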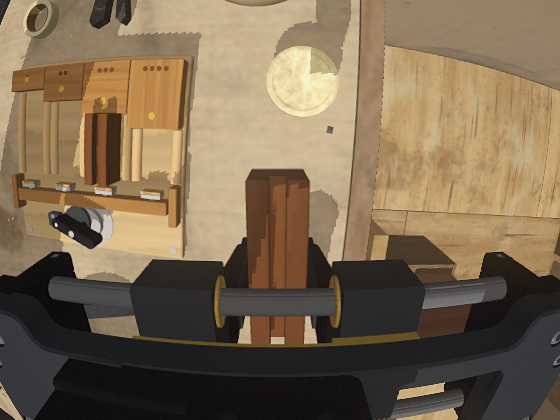

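```bash
python3 - <<'E'
from cell import env
from h import *
d=np.load("pics/top0.npy");P=pts(env.camera_info("top"),d)
for y in range(-380,-480,-10):
    m=(abs(P[...,1]-y)<5)&(abs(P[...,0]-530)<80);print(y,np.round(np.percentile(P[m][:,2],[10,50,90]),0))
print(go(env.state(),527.4,-305.8,12.3,.046))
E
```

```text
-380 [-4. -0.  3.]
-390 [-7. -2.  2.]
-400 [-5. -2.  2.]
-410 [-6. -2.  2.]
-420 [-6. -2.  1.]Traceback (most recent call last):
  File "<stdin>", line 5, in <module>
    return _quantile_unchecked(
        a, q, axis, out, overwrite_input, method, keepdims, weights)
    return _ureduce(a,
                    func=_quantile_ureduce_func,
    ...<5 lines>...
                    overwrite_input=overwrite_input,
                    method=method)
    r = func(a, **kwargs)
    result = _quantile(arr,
                       quantiles=q,
    ...<2 lines>...
                       out=out,
                       weights=wgt)
    slices_having_nans = np.isnan(arr[-1, ...])
                                  ~~~^^^^^^^^^
IndexError: index -1 is out of bounds for axis 0 with size 0
```

```bash
python3 - <<'E'
from cell import env
from h import *
d=np.load("pics/scene0.npy");P=pts(env.camera_info("scene"),d)
for y in range(-400,-520,-20):
    m=(d>0)&(abs(P[...,1]-y)<10)&(abs(P[...,0]-530)<80);print(y,np.round(P[m][:,2].max(),0) if m.any() else None)
print(go(env.state(),527.4,-305.8,12.3,.046))
E
```

```text
-400 1.0
-420 1.0
-440 None
-460 None
-480 None
-500 None
[5.836, 2.53, 181.353, -0.001]
```

Converted, 145 mm / 750 = 0.1933, 130 mm / 750 = 0.1733.

```bash
echo '[0.004,0.0017,0.0467,0,0,0.0077,0.0033,0.0933,0,0,0.0077,0.0033,0.14,0,0,0.0077,0.0033,0.1733,0,0,0.0077,0.0033,0.1933,0,0]' | python3 steer.py
echo '[0,0,0.02,0,0,0,0,0.0347,0,0,0,0,0.044,0,0,0,0,0.048,0,0,0,0,0.048,0,0]' | python3 steer.py
```

```text
t: 10.92
eef_pos: [527.1, -303.8, 45.6]
tcp_rot: [-3.139, 0.003, 0.046]
ft_force: [-0.4, 0.4, -1.1]
opening: 0.314
grip_force: 30.0
t: 11.33
eef_pos: [528.0, -305.2, 12.7]
tcp_rot: [-3.142, -0.0, 0.047]
ft_force: [0.4, 0.0, -1.2]
opening: 0.316
grip_force: 30.0
```

Converted, 0.6 mm / 750 = 0.0008.

```bash
echo '[0,0,0.0008,0,0,0,0,0.0008,0,0,0,0,0.0008,0,0.36,0,0,0.0008,0,0.42,0,0,0.0008,0,0.45]' | python3 steer.py
echo '[0,0,0,0,0.45,0,0,-0.0267,0,0.45,0,0,-0.08,0,0.45,0,0,-0.1333,0,0.53,0,0,-0.1733,0,0.53]' | python3 steer.py
python3 - <<'E'
from cell import env
from h import *
print(go(env.state(),565.3,-104.6,100,-0.047))
E
```

```text
t: 11.75
eef_pos: [527.9, -305.6, 11.9]
tcp_rot: [3.141, -0.0, 0.047]
ft_force: [-0.2, 1.3, -0.5]
opening: 0.426
grip_force: 0.0
t: 12.17
eef_pos: [528.0, -305.7, 144.4]
tcp_rot: [3.141, -0.001, 0.047]
ft_force: [0.0, -0.8, 0.4]
opening: 0.512
grip_force: 0.0
[46.592, -199.196, 44.318, 0.094]
```

Converted, -199 mm / 750 = -0.2653, -160 mm / 750 = -0.2133.

```bash
echo '[0.012,-0.0533,0,0,0.53,0.024,-0.1067,0,0,0.53,0.036,-0.16,0,0,0.53,0.0493,-0.2133,0,0,0.53,0.0621,-0.2653,0,0,0.53]' | python3 steer.py
echo '[0,0,0,0.0598,0.53,0,0,0.0267,0.0598,0.53,0,0,0.0533,0.0598,0.53,0,0,0.0667,0.0598,0.53,0,0,0.0667,0.0598,0.53]' | python3 steer.py
python3 - <<'E'
from cell import env
from h import *
print(go(env.state(),565.3,-104.9,22.8,-0.047))
E
```

```text
t: 12.58
eef_pos: [565.0, -102.7, 141.9]
tcp_rot: [3.142, -0.0, 0.046]
ft_force: [0.0, -0.5, 0.6]
opening: 0.528
grip_force: 0.0
t: 13.0
eef_pos: [564.0, -104.3, 89.7]
tcp_rot: [-3.141, 0.003, -0.047]
ft_force: [-0.5, -0.0, -0.2]
opening: 0.531
grip_force: 0.0
[1.535, 0.607, 66.908, -0.0]
```

Converted, 70 mm / 750 = 0.0933, 67 mm / 750 = 0.0893.

```bash
echo '[0.0011,0.0008,0.04,0,0.53,0.0011,0.0008,0.0733,0,0.53,0.0011,0.0008,0.0893,0,0.53,0.0011,0.0008,0.0933,0,0.53,0.0011,0.0008,0.0933,0,0.53]' | python3 steer.py
echo '[0,0,0,0,0.4,0,0,0,0,0.2,0,0,0,0,0,0,0,0,0,0,0,0,0,0,0]' | python3 steer.py
echo '[0,0,-0.0133,0,0,0,0,-0.04,0,0,0,0,-0.08,0,0,0,0,-0.1333,0,0,0,0,-0.1733,0,0]' | python3 steer.py
echo '[-0.012,0.0533,0,0,0,-0.024,0.1067,0,0,0,-0.036,0.16,0,0,0,-0.048,0.2133,0,0,0,-0.06,0.2667,0,0,0]' | python3 steer.py
echo '[0,0.0267,0,-0.0318,0,0,0.0533,0,-0.0592,0,0,0.0533,0,-0.0592,0,0,0.0533,0,-0.0592,0]' | python3 steer.py
python3 - <<'E'
from cell import env
from h import *
print(go(env.state(),529.6,-353.8,13,0.046))
E
```

```text
t: 13.42
eef_pos: [565.8, -105.4, 21.7]
tcp_rot: [-3.141, 0.001, -0.047]
ft_force: [0.6, -0.6, 0.4]
opening: 0.53
grip_force: 0.0
t: 13.83
eef_pos: [566.1, -105.3, 22.6]
tcp_rot: [3.141, -0.001, -0.047]
ft_force: [-0.6, 0.8, 7.4]
opening: 0.309
grip_force: 30.0
t: 14.25
eef_pos: [565.8, -105.2, 154.7]
tcp_rot: [3.141, -0.001, -0.047]
ft_force: [1.2, 0.2, -1.3]
opening: 0.315
grip_force: 30.0
t: 14.67
eef_pos: [510.5, -304.5, 152.6]
tcp_rot: [3.141, -0.001, -0.047]
ft_force: [0.5, -0.2, -1.3]
opening: 0.313
grip_force: 30.0
t: 15.0
eef_pos: [509.0, -343.3, 151.9]
tcp_rot: [-3.141, -0.0, 0.044]
ft_force: [-0.6, 0.4, -1.0]
opening: 0.314
grip_force: 30.0
[20.08, 11.394, 138.922, -0.002]
```

Converted, 125 mm / 750 = 0.1667, 115 mm / 750 = 0.1533.

```bash
echo '[0.0275,0.0152,0.04,0,0,0.0275,0.0152,0.0867,0,0,0.0275,0.0152,0.1267,0,0,0.0275,0.0152,0.1533,0,0,0.0275,0.0152,0.1667,0,0]' | python3 steer.py
echo '[0,0,0.0107,0,0,0,0,0.0187,0,0,0,0,0.0213,0,0,0,0,0.0217,0,0,0,0,0.0217,0,0]' | python3 steer.py
python3 -c "
from cell import env
s=env.state();print(s['eef_pos'],s['ft_force'])"
```

```text
t: 15.42
eef_pos: [529.9, -351.1, 24.2]
tcp_rot: [-3.139, 0.003, 0.046]
ft_force: [-0.7, -0.2, -1.5]
opening: 0.315
grip_force: 30.0
t: 15.83
eef_pos: [531.0, -353.4, 11.2]
tcp_rot: [3.141, -0.001, 0.046]
ft_force: [-0.0, -0.4, -1.0]
opening: 0.315
grip_force: 30.0
[ 530.95223015 -353.44376279   11.23236696] [-0.02603155 -0.41871435 -1.0074519 ]
```

Converted, 0.5 mm / 750 = 0.0007.

```bash
echo '[0,0,0.0007,0,0,0,0,0.0007,0,0,0,0,0.0007,0,0.36,0,0,0.0007,0,0.41,0,0,0.0007,0,0.41]' | python3 steer.py
echo '[0,0,0,0,0.41,0,0,-0.0267,0,0.41,0,0,-0.08,0,0.41,0,0,-0.1333,0,0.5,0,0,-0.1867,0,0.5]' | python3 steer.py
echo '[0,0,-0.0333,0,0.5,0,0,-0.06,0,0.5,0,0,-0.06,0,0.5]' | python3 steer.py
python3 - <<'E'
from cell import env
from h import *
i=env.camera_info("wrist");p,d=env.read_camera("wrist");cv2.imwrite("pics/w4.png",p[:,:,::-1]);P=pts(i,d,True)
for nm,box,lo,hi in(("tin",(570,700,-420,-250),26,40),("bil",(470,600,-420,-270),30,40),("jar",(340,490,-420,-250),55,72)):
    for b in blobs(P,d,lo,hi,box,60): print(nm,np.round(b,3).tolist())
E
```

```text
t: 16.25
eef_pos: [530.6, -353.3, 10.0]
tcp_rot: [3.141, -0.0, 0.046]
ft_force: [-0.8, 0.2, 0.8]
opening: 0.401
grip_force: 0.0
t: 16.67
eef_pos: [530.2, -353.0, 151.2]
tcp_rot: [-3.141, 0.001, 0.046]
ft_force: [0.8, 1.2, -0.4]
opening: 0.479
grip_force: 0.0
t: 16.92
eef_pos: [531.7, -354.1, 199.5]
tcp_rot: [3.137, -0.005, 0.046]
ft_force: [0.1, 0.6, -0.1]
opening: 0.497
grip_force: 0.0
tin [638.967, -325.75, 31.647, 73.554, 73.335, -1.523, 3930.0]
tin [573.019, -305.409, 35.206, 29.155, 6.208, -1.559, 150.0]
bil [527.397, -297.392, 35.527, 96.669, 11.95, 0.043, 949.0]
bil [528.768, -316.633, 35.607, 95.213, 11.558, 0.053, 958.0]
bil [529.137, -345.721, 35.563, 79.319, 10.706, 0.043, 782.0]
bil [530.238, -364.863, 35.578, 78.828, 10.898, 0.05, 802.0]
jar [436.945, -336.734, 64.004, 46.182, 14.373, 1.565, 372.0]
jar [395.21, -337.369, 64.936, 32.273, 5.887, -1.491, 92.0]
```

Both slotted billets sit flat, midway between tin and jar. Now the unslotted ones.

Converted, -200 mm / 750 = -0.2667, -160 mm / 750 = -0.2133.

```bash
echo '[0.0027,-0.0533,0,0,0.6,0.0053,-0.1067,0,0,0.6,0.008,-0.16,0,0,0.6,0.0107,-0.2133,0,0,0.6,0.0133,-0.2667,0,0,0.6]' | python3 steer.py
echo '[0.0027,-0.0533,0,0,0.6,0.0053,-0.1067,0,0,0.6,0.008,-0.16,0,0,0.6,0.0107,-0.2133,0,0,0.6,0.0133,-0.2667,0,0,0.6]' | python3 steer.py
echo '[0.0027,-0.0533,0,0,0.6,0.0053,-0.1067,0,0,0.6,0.008,-0.16,0,0,0.6,0.0107,-0.2133,0,0,0.6,0.0133,-0.2667,0,0,0.6]' | python3 steer.py
echo '[0,-0.04,0,0,0.6,0,-0.0667,0,0,0.6,0,-0.0667,0,0,0.6]' | python3 steer.py
python3 look.py w5 billets
```

```text
t: 17.38
eef_pos: [530.5, -151.1, 193.3]
tcp_rot: [-3.14, 0.002, 0.045]
ft_force: [0.8, 0.3, 0.8]
opening: 0.601
grip_force: 0.0
t: 17.8
eef_pos: [531.3, 49.1, 193.5]
tcp_rot: [-3.141, 0.002, 0.046]
ft_force: [0.6, -0.1, 0.1]
opening: 0.598
grip_force: 0.0
t: 18.22
eef_pos: [532.2, 249.3, 193.4]
tcp_rot: [3.141, 0.002, 0.046]
ft_force: [0.4, -0.5, -0.9]
opening: 0.599
grip_force: 0.0
t: 18.47
eef_pos: [529.7, 300.7, 193.0]
tcp_rot: [3.141, 0.002, 0.049]
ft_force: [-0.8, -0.4, -0.3]
opening: 0.597
grip_force: 0.0
[529.9 298.8 193.1] [3.1408e+00 2.2000e-03 4.8600e-02]
billets [600.956, 227.821, 35.714, 113.196, 31.12, -0.098, 3187.0]
billets [576.469, 361.822, 35.666, 64.904, 30.641, 0.387, 1853.0]
billets [469.822, 353.49, 35.726, 96.897, 30.91, -0.098, 1535.0]
billets [457.857, 234.91, 35.728, 70.726, 30.664, 0.18, 737.0]
```

View pics/w5.png

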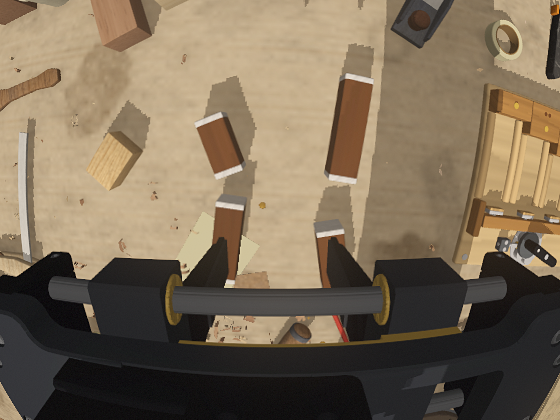

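The wrist view shows billet1 at (349,130), billet4 at (220,146), billet2 at (230,240) and billet3 partly hidden at (330,250).

```bash
python3 - <<'E'
from cell import env
from h import *
print(go(env.state(),601,229.1,10.5,-.098))
E
```

```text
[68.084, 72.979, 182.469, 0.147]
```

Converted, 100 mm / 750 = 0.1333, 73 mm / 750 = 0.0973, 0.146 rad / 1.5708 = 0.0929.

```bash
echo '[0.036,0.0387,0,0.0764,0.6,0.072,0.0773,0,0.0929,0.6,0.0907,0.0973,0.04,0.0929,0.6,0.0907,0.0973,0.0867,0.0929,0.6,0.0907,0.0973,0.1333,0.0929,0.6]' | python3 steer.py
python3 - <<'E'
from cell import env
from h import *
print(go(env.state(),601,229.1,10.5,-.098))
E
```

```text
t: 18.93
eef_pos: [602.8, 224.8, 93.1]
tcp_rot: [3.142, -0.0, -0.103]
ft_force: [0.5, 0.5, 0.1]
opening: 0.601
grip_force: 0.0
[-2.215, -4.095, 82.641, -0.005]
```

Converted, 30 mm / 750 = 0.04, 20 mm / 750 = 0.0267.

```bash
echo '[0,0,0.0267,0,0.6,0,0,0.04,0,0.6,0,0,0.04,0,0.6,0,0,0.04,0,0.6]' | python3 steer.py
python3 - <<'E'
from cell import env
from h import *
print(go(env.state(),601,229.1,10.5,-.098))
E
```

```text
t: 19.27
eef_pos: [602.3, 227.1, 65.1]
tcp_rot: [3.142, 0.0, -0.101]
ft_force: [-0.3, 0.9, 0.6]
opening: 0.601
grip_force: 0.0
[-1.452, -1.915, 54.597, -0.003]
```

Converted, 54.8 mm / 750 = 0.0731, 52 mm / 750 = 0.0693.

```bash
echo '[-0.0017,-0.0025,0.0333,0,0.55,-0.0017,-0.0025,0.056,0,0.55,-0.0017,-0.0025,0.0693,0,0.55,-0.0017,-0.0025,0.0731,0,0.55,-0.0017,-0.0025,0.0731,0,0.55]' | python3 steer.py
echo '[0,0,0,0,0.4,0,0,0,0,0.2,0,0,0,0,0,0,0,0,0,0,0,0,0,0,0]' | python3 steer.py
echo '[0,0,-0.0133,0,0,0,0,-0.04,0,0,0,0,-0.08,0,0,0,0,-0.12,0,0,0,0,-0.12,0,0]' | python3 steer.py
python3 - <<'E'
from cell import env
from h import *
print(go(env.state(),584.2,18.8,60,-.047))
E
```

```text
t: 19.68
eef_pos: [601.3, 229.7, 10.6]
tcp_rot: [-3.141, -0.001, -0.1]
ft_force: [-0.2, -0.4, 0.0]
opening: 0.549
grip_force: 0.0
t: 20.1
eef_pos: [601.2, 229.7, 10.7]
tcp_rot: [-3.141, -0.001, -0.1]
ft_force: [-0.9, -0.6, 5.3]
opening: 0.313
grip_force: 30.0
t: 20.52
eef_pos: [603.2, 230.4, 106.2]
tcp_rot: [-3.139, -0.008, -0.1]
ft_force: [0.9, 0.5, -0.3]
opening: 0.313
grip_force: 30.0
[1.907, 212.542, 45.615, -0.053]
```

Units first: shifts go in shares of 0.75 m and turns go in shares of pi/2 rad. So 200 mm / 750 = 0.2667, 160 mm / 750 = 0.2133, -0.05 rad / 1.5708 = -0.0318.

```bash
echo '[0,0.0533,0,0,0,0,0.1067,0,0,0,0.0013,0.16,0,0,0,0.0013,0.2133,0,0,0,0.0025,0.2667,0,-0.0318,0]' | python3 steer.py
echo '[0,0.0133,0.0267,0,0,0,0.016,0.0467,0,0,0,0.016,0.0467,0,0,0,0.016,0.0467,0,0]' | python3 steer.py
python3 - <<'E'
from cell import env
from h import *
s=env.state();print(s["eef_pos"],s["grip_force"],s["opening"]);print(go(s,584.2,18.8,22.9,-.047))
E
```

```text
t: 20.93
eef_pos: [582.1, 28.9, 100.2]
tcp_rot: [-3.142, 0.0, -0.05]
ft_force: [1.1, 0.3, -0.2]
opening: 0.31
grip_force: 30.0
t: 21.27
eef_pos: [581.9, 18.5, 64.8]
tcp_rot: [-3.141, 0.001, -0.051]
ft_force: [0.5, -0.4, -1.2]
opening: 0.311
grip_force: 30.0
[581.91503855  18.45217901  64.810928  ] 29.999716579914093 0.3111224623844792
[2.325, -0.455, 41.908, -0.004]
```

Converted, 41.6 mm / 750 = 0.0555, 2.3 mm / 750 = 0.0031, -0.003 rad / 1.5708 = -0.0019.

```bash
echo '[0.0031,-0.0005,0.02,-0.0019,0,0.0031,-0.0005,0.0347,-0.0019,0,0.0031,-0.0005,0.0467,-0.0019,0,0.0031,-0.0005,0.0533,-0.0019,0,0.0031,-0.0005,0.0555,-0.0019,0]' | python3 steer.py
echo '[0,0,0,0,0,0,0,0.0004,0,0,0,0,0.0004,0,0]' | python3 steer.py
```

```text
t: 21.68
eef_pos: [584.1, 19.2, 22.7]
tcp_rot: [-3.141, 0.001, -0.047]
ft_force: [-3.0, 1.0, 5.5]
opening: 0.314
grip_force: 30.0
t: 21.93
eef_pos: [584.8, 18.8, 23.6]
tcp_rot: [-3.142, -0.001, -0.047]
ft_force: [0.9, -0.9, -1.0]
opening: 0.315
grip_force: 30.0
```

Converted, 0.6 mm / 750 = 0.0008.

```bash
echo '[0,0,0.0008,0,0,0,0,0.0008,0,0,0,0,0.0008,0,0.36,0,0,0.0008,0,0.42,0,0,0.0008,0,0.5]' | python3 steer.py
echo '[0,0,0,0,0.5,0,0,-0.0267,0,0.5,0,0,-0.08,0,0.5,0,0,-0.1333,0,0.55,0,0,-0.1867,0,0.55]' | python3 steer.py
echo '[-0.004,-0.0533,-0.0133,0,0.6,-0.008,-0.1067,-0.0267,0,0.6,-0.012,-0.16,-0.04,0,0.6,-0.016,-0.2133,-0.04,0,0.6,-0.02,-0.2667,-0.04,0,0.6]' | python3 steer.py
echo '[-0.0267,-0.0533,0,0,0.6,-0.08,-0.08,0,0,0.6,-0.1333,-0.1067,0,0,0.6,-0.1333,-0.1067,0,0,0.6,-0.1333,-0.1067,0,0,0.6]' | python3 steer.py
python3 look.py w6 billets
```

```text
t: 22.35
eef_pos: [584.7, 18.7, 22.7]
tcp_rot: [-3.142, -0.0, -0.047]
ft_force: [0.0, -0.2, 0.1]
opening: 0.441
grip_force: 0.0
t: 22.77
eef_pos: [584.1, 18.7, 164.0]
tcp_rot: [-3.141, 0.001, -0.047]
ft_force: [0.5, 0.1, 0.7]
opening: 0.541
grip_force: 0.0
t: 23.18
eef_pos: [578.8, 221.1, 193.5]
tcp_rot: [-3.141, -0.002, -0.048]
ft_force: [0.0, -0.3, -0.9]
opening: 0.602
grip_force: 0.0
t: 23.6
eef_pos: [480.7, 305.3, 192.9]
tcp_rot: [-3.141, 0.0, -0.044]
ft_force: [0.8, -0.6, 0.6]
opening: 0.601
grip_force: 0.0
[482.4 304.5 193. ] [-3.1413e+00 -6.0000e-04 -4.5200e-02]
billets [576.502, 361.945, 35.629, 64.071, 30.869, 0.392, 1847.0]
billets [469.376, 353.761, 35.648, 96.473, 30.917, -0.101, 2473.0]
billets [453.385, 232.859, 35.779, 81.069, 30.347, 0.213, 1939.0]
```

```bash
python3 - <<'E'
from cell import env
from h import *
print(go(env.state(),469.6,354.9,60,-.1))
E
```

```text
[-15.136, -49.722, 132.984, 0.055]
```

Converted, 133 mm / 750 = 0.1773, 120 mm / 750 = 0.16, 0.055 rad / 1.5708 = 0.035.

```bash
echo '[-0.0107,-0.0333,0.0267,0.0191,0.6,-0.02,-0.0667,0.0667,0.035,0.6,-0.02,-0.0667,0.12,0.035,0.6,-0.02,-0.0667,0.16,0.035,0.6,-0.02,-0.0667,0.1773,0.035,0.6]' | python3 steer.py
echo '[0,0,0,0,0.6,0,0,0,0,0.6]' | python3 steer.py
python3 - <<'E'
from cell import env
from h import *
print(go(env.state(),469.6,354.9,10.5,-.1))
E
```

```text
t: 24.07
eef_pos: [470.2, 353.2, 55.4]
tcp_rot: [3.139, 0.003, -0.103]
ft_force: [-0.7, -0.7, -0.5]
opening: 0.598
grip_force: 0.0
t: 24.23
eef_pos: [471.4, 353.9, 59.2]
tcp_rot: [3.141, 0.001, -0.103]
ft_force: [-0.7, 0.4, -0.5]
opening: 0.598
grip_force: 0.0
[-1.89, -0.856, 48.696, -0.003]
```

Converted, 48.7 mm / 750 = 0.0649, 47 mm / 750 = 0.0627.

```bash
echo '[-0.0019,-0.0011,0.0333,0,0.55,-0.0019,-0.0011,0.0533,0,0.55,-0.0019,-0.0011,0.0627,0,0.55,-0.0019,-0.0011,0.0649,0,0.55,-0.0019,-0.0011,0.0649,0,0.55]' | python3 steer.py
echo '[0,0,0,0,0.4,0,0,0,0,0.2,0,0,0,0,0,0,0,0,0,0,0,0,0,0,0]' | python3 steer.py
echo '[0,0,-0.0133,0,0,0,0,-0.04,0,0,0,0,-0.08,0,0,0,0,-0.12,0,0,0,0,-0.12,0,0]' | python3 steer.py
python3 - <<'E'
from cell import env
from h import *
print(go(env.state(),573.3,-42.7,80,-.047))
E
```

```text
t: 24.65
eef_pos: [469.8, 355.5, 11.7]
tcp_rot: [-3.141, -0.001, -0.103]
ft_force: [-0.6, -0.7, 0.2]
opening: 0.55
grip_force: 0.0
t: 25.07
eef_pos: [469.2, 355.6, 11.4]
tcp_rot: [-3.141, -0.001, -0.102]
ft_force: [-0.3, -0.2, 4.5]
opening: 0.313
grip_force: 30.0
t: 25.48
eef_pos: [470.8, 356.7, 106.6]
tcp_rot: [-3.137, -0.006, -0.102]
ft_force: [0.6, -0.1, -0.1]
opening: 0.316
grip_force: 30.0
[142.515, 386.991, 25.633, -0.055]
```

Converted, 190 mm / 750 = 0.2533, 152 mm / 750 = 0.2027.

```bash
echo '[0.0187,0.0507,0,0,0,0.0373,0.1013,0,0,0,0.056,0.152,0,0,0,0.0747,0.2027,0,0,0,0.0933,0.2533,0,0,0]' | python3 steer.py
echo '[0.0187,0.052,0,0,0,0.0387,0.104,0,0,0,0.0573,0.156,0,0,0,0.0773,0.208,0,0,0,0.096,0.2627,0,-0.035,0]' | python3 steer.py
echo '[0,0,0.0267,0,0,0,0,0.0467,0,0,0,0,0.0467,0,0,0,0,0.0467,0,0]' | python3 steer.py
python3 - <<'E'
from cell import env
from h import *
s=env.state();print(s["eef_pos"],s["grip_force"],s["opening"]);print(go(s,573.3,-42.7,23.6,-.047))
E
```

```text
t: 25.9
eef_pos: [519.1, 157.6, 101.0]
tcp_rot: [-3.142, 0.0, -0.102]
ft_force: [1.4, 0.6, -0.6]
opening: 0.312
grip_force: 30.0
t: 26.32
eef_pos: [570.5, -44.3, 101.0]
tcp_rot: [-3.141, -0.0, -0.048]
ft_force: [1.9, 0.1, -1.6]
opening: 0.315
grip_force: 30.0
t: 26.65
eef_pos: [569.9, -42.2, 65.6]
tcp_rot: [-3.141, 0.002, -0.047]
ft_force: [0.8, 1.0, -0.7]
opening: 0.313
grip_force: 30.0
[569.91836063 -42.21471415  65.57139373] 29.999822974205017 0.3129031371079114
[3.466, 0.34, 41.966, -0.0]
```

Converted, 42 mm / 750 = 0.056, 40 mm / 750 = 0.0533.

```bash
echo '[0.0044,0.0005,0.02,0,0,0.0044,0.0005,0.0347,0,0,0.0044,0.0005,0.0467,0,0,0.0044,0.0005,0.0533,0,0,0.0044,0.0005,0.056,0,0]' | python3 steer.py
echo '[0,0,0,0,0,0,0,0.0004,0,0,0,0,0.0004,0,0]' | python3 steer.py
```

```text
t: 27.07
eef_pos: [573.2, -42.5, 23.4]
tcp_rot: [-3.141, 0.001, -0.047]
ft_force: [-9.5, 2.1, 24.5]
opening: 0.31
grip_force: 30.0
t: 27.32
eef_pos: [573.8, -42.8, 23.8]
tcp_rot: [-3.142, -0.001, -0.047]
ft_force: [0.6, 0.4, -0.4]
opening: 0.315
grip_force: 30.0
```

Converted, 0.4 mm / 750 = 0.0005.

```bash
echo '[0,0,0.0005,0,0,0,0,0.0005,0,0,0,0,0.0005,0,0.36,0,0,0.0005,0,0.42,0,0,0.0005,0,0.48]' | python3 steer.py
echo '[0,0,0,0,0.48,0,0,-0.0267,0,0.48,0,0,-0.08,0,0.48,0,0,-0.1333,0,0.55,0,0,-0.1867,0,0.55]' | python3 steer.py
echo '[0,0,-0.04,0,0.55,-0.0267,0,-0.0533,0,0.55,-0.0533,0,-0.0533,0,0.55,-0.0533,0,-0.0533,0,0.55,-0.0533,0,-0.0533,0,0.55]' | python3 steer.py
python3 look.py w7 jig | grep -E "tops|knob|\["
```

```text
t: 27.73
eef_pos: [573.6, -42.9, 23.2]
tcp_rot: [-3.142, -0.0, -0.047]
ft_force: [0.2, -0.5, 0.2]
opening: 0.439
grip_force: 0.0
t: 28.15
eef_pos: [573.1, -42.8, 164.5]
tcp_rot: [-3.141, 0.001, -0.047]
ft_force: [0.7, -0.5, 0.3]
opening: 0.538
grip_force: 0.0
t: 28.57
eef_pos: [533.4, -40.9, 203.6]
tcp_rot: [-3.142, -0.001, -0.047]
ft_force: [0.7, -0.5, -0.3]
opening: 0.549
grip_force: 0.0
[534.  -41.  203.3] [-3.1416e+00 -6.0000e-04 -4.7400e-02]
bed [671.343, -79.034, 11.367, 250.884, 6.571, 1.521, 791.0]
bed [588.831, 46.268, 11.515, 114.477, 11.37, -0.064, 270.0]
bed [577.423, -11.832, 12.395, 129.091, 38.16, -0.051, 1503.0]
bed [561.517, -129.884, 11.977, 143.352, 113.567, 1.488, 6087.0]
bed [464.892, -15.069, 11.847, 146.385, 54.943, 1.525, 2604.0]
bed [458.992, -135.722, 11.99, 121.151, 53.851, 1.529, 2555.0]
bed [339.075, -57.752, 10.996, 111.908, 25.31, -1.465, 809.0]
jig32 [629.211, -77.503, 31.712, 248.885, 75.87, 1.512, 10685.0]
jig32 [557.385, 3.551, 32.287, 55.002, 0.505, -0.036, 67.0]
jig32 [510.994, 48.363, 31.37, 46.138, 10.126, -0.051, 336.0]
jig32 [495.97, -77.607, 31.114, 238.025, 46.66, -1.545, 3540.0]
jig32 [520.507, 20.725, 29.13, 23.708, 7.61, 1.515, 128.0]
jig32 [518.273, -41.119, 29.092, 23.051, 6.169, 1.517, 131.0]
jig32 [515.429, -102.676, 29.17, 24.732, 8.649, 1.518, 165.0]
jig32 [512.48, -164.899, 29.023, 23.588, 8.383, 1.522, 149.0]
tops [584.828, 17.052, 47.657, 111.5, 31.432, -0.041, 3200.0]
tops [574.024, -44.523, 47.7, 95.329, 30.056, -0.041, 2769.0]
knob [472.541, -64.539, 59.057, 54.109, 14.297, 1.135, 617.0]
```

View pics/w7.png

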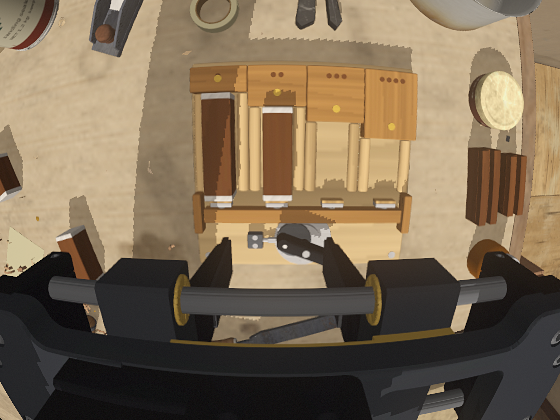

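Billets 1 and 2 lie seated in bays 1 and 2 (pixels (217,145), (278,150)), tops at 47.7.

Converted, -200 mm / 750 = -0.2667, -160 mm / 750 = -0.2133.

```bash
echo '[-0.0107,-0.0533,0,0,0.6,-0.0213,-0.1067,0,0,0.6,-0.032,-0.16,0,0,0.6,-0.0427,-0.2133,0,0,0.6,-0.0533,-0.2667,0,0,0.6]' | python3 steer.py
echo '[-0.0107,-0.0533,0,0,0.6,-0.0213,-0.1067,0,0,0.6,-0.036,-0.1707,0,0,0.6,-0.036,-0.1707,0,0,0.6,-0.036,-0.1707,0,0,0.6]' | python3 steer.py
python3 look.py w8 billets
python3 - <<'E'
from cell import env
from h import *
print(go(env.state(),453.6,234.4,60,.213))
E
```

```text
t: 29.03
eef_pos: [503.3, 162.6, 202.6]
tcp_rot: [-3.142, 0.0, -0.048]
ft_force: [0.8, -0.0, 0.3]
opening: 0.596
grip_force: 0.0
t: 29.45
eef_pos: [482.0, 292.4, 202.3]
tcp_rot: [3.141, 0.001, -0.043]
ft_force: [-0.5, -0.4, -0.3]
opening: 0.603
grip_force: 0.0
[482.3 290.7 202.4] [ 3.141e+00  7.000e-04 -4.490e-02]
billets [576.552, 361.588, 35.581, 64.343, 31.064, 0.403, 1725.0]
billets [453.146, 232.777, 35.715, 80.985, 31.003, 0.209, 1830.0]
[-26.022, 57.432, 142.425, -0.258]
```

Converted, 142 mm / 750 = 0.1893, 125 mm / 750 = 0.1667, -0.256 rad / 1.5708 = -0.163.

```bash
echo '[-0.0173,0.04,0.0267,-0.0764,0.6,-0.0347,0.076,0.0667,-0.1528,0.6,-0.0347,0.076,0.12,-0.163,0.6,-0.0347,0.076,0.1667,-0.163,0.6,-0.0347,0.076,0.1893,-0.163,0.6]' | python3 steer.py
echo '[0,0,0,0,0.6,0,0,0,0,0.6]' | python3 steer.py
python3 - <<'E'
from cell import env
from h import *
print(go(env.state(),453.5,234.3,10.5,.211))
E
```

```text
t: 29.92
eef_pos: [452.8, 231.6, 57.9]
tcp_rot: [3.141, 0.004, 0.206]
ft_force: [0.5, -1.0, -0.3]
opening: 0.597
grip_force: 0.0
t: 30.08
eef_pos: [454.0, 232.9, 60.8]
tcp_rot: [3.141, 0.002, 0.207]
ft_force: [0.5, 0.0, 1.6]
opening: 0.598
grip_force: 0.0
[-0.077, -1.506, 50.319, -0.004]
```

Converted, 50.5 mm / 750 = 0.0673, 48 mm / 750 = 0.064, -0.003 rad / 1.5708 = -0.0019.

```bash
echo '[0.0004,-0.0016,0.0333,-0.0019,0.55,0.0004,-0.0016,0.0547,-0.0019,0.55,0.0004,-0.0016,0.064,-0.0019,0.55,0.0004,-0.0016,0.0673,-0.0019,0.55,0.0004,-0.0016,0.0673,-0.0019,0.55]' | python3 steer.py
echo '[0,0,0,0,0.4,0,0,0,0,0.2,0,0,0,0,0,0,0,0,0,0,0,0,0,0,0]' | python3 steer.py
echo '[0,0,-0.0133,0,0,0,0,-0.04,0,0,0,0,-0.08,0,0,0,0,-0.12,0,0,0,0,-0.12,0,0]' | python3 steer.py
echo '[0,0,0,0.0764,0,0,0,0,0.1642,0,0,0,0,0.1642,0,0,0,0,0.1642,0]' | python3 steer.py
python3 - <<'E'
from cell import env
from h import *
print(go(env.state(),562.3,-104.1,70,-.047))
E
```

```text
t: 30.5
eef_pos: [454.1, 235.3, 11.4]
tcp_rot: [-3.141, -0.001, 0.211]
ft_force: [-0.0, 0.2, -0.0]
opening: 0.55
grip_force: 0.0
t: 30.92
eef_pos: [453.8, 235.5, 11.2]
tcp_rot: [-3.141, -0.001, 0.212]
ft_force: [-0.3, -1.0, 6.4]
opening: 0.317
grip_force: 30.0
t: 31.33
eef_pos: [455.3, 236.1, 105.7]
tcp_rot: [-3.141, -0.007, 0.212]
ft_force: [-0.5, 0.7, -0.2]
opening: 0.315
grip_force: 30.0
t: 31.67
eef_pos: [453.4, 235.3, 100.7]
tcp_rot: [-3.142, 0.0, -0.044]
ft_force: [-0.1, 0.3, -1.1]
opening: 0.315
grip_force: 30.0
[123.552, 334.377, 30.669, 0.003]
```

Converted, 185 mm / 750 = 0.2467, 148 mm / 750 = 0.1973.

```bash
echo '[0.0187,0.0493,0,0,0,0.0373,0.0987,0,0,0,0.056,0.148,0,0,0,0.0747,0.1973,0,0,0,0.0933,0.2467,0,0,0]' | python3 steer.py
echo '[0.0187,0.0493,0,0,0,0.0373,0.0987,0,0,0,0.056,0.1493,0,0,0,0.0713,0.1992,0,0.0019,0,0.0713,0.1992,0.02,0.0019,0]' | python3 steer.py
echo '[0,0,0.02,0,0,0,0,0.0267,0,0,0,0,0.0267,0,0,0,0,0.0267,0,0]' | python3 steer.py
python3 - <<'E'
from cell import env
from h import *
s=env.state();print(s["eef_pos"],s["grip_force"],s["opening"]);print(go(s,562.5,-104.1,23.4,-.047))
E
```

```text
t: 32.08
eef_pos: [515.1, 45.6, 100.5]
tcp_rot: [-3.141, 0.0, -0.041]
ft_force: [0.9, 0.9, -1.2]
opening: 0.312
grip_force: 30.0
t: 32.5
eef_pos: [564.4, -110.6, 87.3]
tcp_rot: [3.139, -0.006, -0.049]
ft_force: [-0.2, -0.2, -0.0]
opening: 0.309
grip_force: 30.0
t: 32.83
eef_pos: [561.5, -104.0, 65.7]
tcp_rot: [-3.141, 0.001, -0.047]
ft_force: [1.3, 0.8, -1.1]
opening: 0.313
grip_force: 30.0
[ 561.4919452  -103.98329256   65.71413545] 29.99982923269272 0.31306985085216554
[1.034, 0.079, 42.314, 0.0]
```

Converted, 42 mm / 750 = 0.056, 40 mm / 750 = 0.0533.

```bash
echo '[0.0013,0.0004,0.02,0,0,0.0013,0.0004,0.0347,0,0,0.0013,0.0004,0.0467,0,0,0.0013,0.0004,0.0533,0,0,0.0013,0.0004,0.056,0,0]' | python3 steer.py
echo '[0,0,0,0,0,0,0,0.0005,0,0,0,0,0.0005,0,0]' | python3 steer.py
echo '[0,0,0.0003,0,0,0,0,0.0003,0,0,0,0,0.0003,0,0.36,0,0,0.0003,0,0.42,0,0,0.0003,0,0.48]' | python3 steer.py
echo '[0,0,0,0,0.48,0,0,-0.0267,0,0.48,0,0,-0.08,0,0.48,0,0,-0.1333,0,0.55,0,0,-0.1867,0,0.55]' | python3 steer.py
echo '[-0.0147,-0.0493,-0.0133,0,0.6,-0.0293,-0.0987,-0.0267,0,0.6,-0.044,-0.148,-0.04,0,0.6,-0.0587,-0.1973,-0.0533,0,0.6,-0.0733,-0.2467,-0.0533,0,0.6]' | python3 steer.py
echo '[-0.0147,-0.0493,0,0,0.6,-0.0293,-0.0987,0,0,0.6,-0.044,-0.148,0,0,0.6,-0.0587,-0.1973,0,0,0.6,-0.0733,-0.2467,0,0,0.6]' | python3 steer.py
echo '[0,-0.04,0,0,0.6,0,-0.04,0,0,0.6,0,-0.04,0,0,0.6]' | python3 steer.py
python3 look.py w9 billets
python3 - <<'E'
from cell import env
from h import *
print(go(env.state(),576.6,363,60,.4))
E
```

```text
t: 33.25
eef_pos: [562.1, -104.4, 23.2]
tcp_rot: [-3.141, 0.001, -0.049]
ft_force: [-8.1, 4.3, 27.7]
opening: 0.316
grip_force: 30.0
t: 33.5
eef_pos: [562.7, -104.7, 23.5]
tcp_rot: [3.142, -0.0, -0.049]
ft_force: [0.7, -0.1, -0.2]
opening: 0.314
grip_force: 30.0
t: 33.92
eef_pos: [562.6, -104.7, 23.1]
tcp_rot: [-3.142, -0.0, -0.049]
ft_force: [0.4, 0.3, -0.1]
opening: 0.437
grip_force: 0.0
t: 34.33
eef_pos: [562.1, -104.6, 164.5]
tcp_rot: [-3.141, 0.001, -0.049]
ft_force: [-0.4, -0.2, 0.5]
opening: 0.537
grip_force: 0.0
t: 34.75
eef_pos: [516.6, 84.3, 204.9]
tcp_rot: [-3.141, -0.003, -0.05]
ft_force: [1.7, 0.5, 0.2]
opening: 0.599
grip_force: 0.0
t: 35.17
eef_pos: [470.0, 272.0, 203.2]
tcp_rot: [-3.141, -0.0, -0.049]
ft_force: [0.6, -0.8, 0.5]
opening: 0.599
grip_force: 0.0
t: 35.42
eef_pos: [471.8, 301.4, 202.8]
tcp_rot: [3.141, 0.0, -0.047]
ft_force: [-1.0, -0.3, -0.3]
opening: 0.598
grip_force: 0.0
[472.  300.3 202.8] [ 3.1412e+00  4.0000e-04 -4.8000e-02]
billets [576.449, 361.918, 35.578, 64.903, 30.856, 0.391, 1747.0]
[101.578, -67.691, 142.729, -0.448]
```

Converted, 125 mm / 750 = 0.1667, 101.6 mm / 750 = 0.1355, -0.441 rad / 1.5708 = -0.2807.

```bash
echo '[0.0427,-0.0293,0,-0.0764,0.6,0.088,-0.0587,0.0267,-0.1528,0.6,0.1355,-0.0903,0.0667,-0.2292,0.6,0.1355,-0.0903,0.12,-0.2807,0.6,0.1355,-0.0903,0.1667,-0.2807,0.6]' | python3 steer.py
echo '[0,0,0.02,0,0.6,0,0,0.0227,0,0.6,0,0,0.0227,0,0.6,0,0,0.0227,0,0.6]' | python3 steer.py
python3 - <<'E'
from cell import env
from h import *
print(go(env.state(),576.5,363.3,10.5,.393))
E
```

```text
t: 35.88
eef_pos: [579.8, 362.3, 77.9]
tcp_rot: [-3.141, -0.003, 0.395]
ft_force: [0.1, 0.6, -1.9]
opening: 0.599
grip_force: 0.0
t: 36.22
eef_pos: [578.1, 362.3, 63.6]
tcp_rot: [-3.141, -0.002, 0.391]
ft_force: [0.1, 0.4, -0.4]
opening: 0.599
grip_force: 0.0
[-1.194, -1.488, 53.078, -0.002]
```

Converted, 53 mm / 750 = 0.0707, 50 mm / 750 = 0.0667.

```bash
echo '[-0.0013,-0.0016,0.0333,0,0.55,-0.0013,-0.0016,0.056,0,0.55,-0.0013,-0.0016,0.0667,0,0.55,-0.0013,-0.0016,0.0707,0,0.55,-0.0013,-0.0016,0.0707,0,0.55]' | python3 steer.py
echo '[0,0,0,0,0.4,0,0,0,0,0.2,0,0,0,0,0,0,0,0,0,0,0,0,0,0,0]' | python3 steer.py
echo '[0,0,-0.0133,0,0,0,0,-0.04,0,0,0,0,-0.08,0,0,0,0,-0.12,0,0,0,0,-0.12,0,0]' | python3 steer.py
echo '[0,0,0,0.0764,0,0,0,0,0.1528,0,0,0,0,0.2292,0,0,0,0,0.2807,0,0,0,0,0.2807,0]' | python3 steer.py
python3 - <<'E'
from cell import env
from h import *
s=env.state();print(s["eef_pos"],s["tcp_rot"]);print(go(s,551.4,-165.6,70,-.047))
E
```

```text
t: 36.63
eef_pos: [576.2, 363.6, 9.9]
tcp_rot: [-3.141, -0.001, 0.392]
ft_force: [-1.3, 0.1, -0.6]
opening: 0.553
grip_force: 0.0
t: 37.05
eef_pos: [576.0, 363.7, 9.6]
tcp_rot: [-3.142, -0.001, 0.392]
ft_force: [-0.2, -0.6, 4.6]
opening: 0.312
grip_force: 30.0
t: 37.47
eef_pos: [577.8, 364.7, 105.4]
tcp_rot: [-3.141, -0.009, 0.392]
ft_force: [1.7, 0.2, -0.1]
opening: 0.313
grip_force: 30.0
t: 37.88
eef_pos: [575.6, 363.5, 99.1]
tcp_rot: [-3.141, -0.0, -0.053]
ft_force: [0.3, -0.4, -0.6]
opening: 0.317
grip_force: 30.0
[575.61431888 363.4983918   99.13908733] [-3.14149585e+00 -1.62537710e-05 -5.28970510e-02]
[3.794, 529.641, 29.088, -0.006]
```

Converted, 200 mm / 750 = 0.2667, 160 mm / 750 = 0.2133.

```bash
echo '[0,0.0533,0,0,0,0,0.1067,0,0,0,0,0.16,0,0,0,0,0.2133,0,0,0,0,0.2667,0,0,0]' | python3 steer.py
echo '[0,0.0533,0,0,0,0,0.1067,0,0,0,0,0.16,0,0,0,0,0.2133,0,0,0,0,0.2667,0,0,0]' | python3 steer.py
echo '[0.0027,0.0533,0,0,0,0.004,0.1067,0,0,0,0.0047,0.1533,0,-0.0038,0,0.0047,0.1728,0,-0.0038,0,0.0047,0.1728,0.02,-0.0038,0]' | python3 steer.py
echo '[0,0,0.02,0,0,0,0,0.0267,0,0,0,0,0.0267,0,0,0,0,0.0267,0,0]' | python3 steer.py
python3 - <<'E'
from cell import env
from h import *
s=env.state();print(s["eef_pos"],s["grip_force"],s["opening"]);print(go(s,551.2,-165.6,21.9,-.047))
E
```

```text
t: 38.3
eef_pos: [565.4, 162.2, 99.1]
tcp_rot: [-3.141, -0.0, -0.045]
ft_force: [0.9, 0.5, -0.5]
opening: 0.311
grip_force: 30.0
t: 38.72
eef_pos: [555.7, -37.8, 99.2]
tcp_rot: [-3.142, -0.0, -0.046]
ft_force: [0.9, 0.6, -0.8]
opening: 0.31
grip_force: 30.0
t: 39.13
eef_pos: [554.1, -169.2, 85.8]
tcp_rot: [3.14, -0.004, -0.044]
ft_force: [1.3, -0.2, -0.3]
opening: 0.313
grip_force: 30.0
t: 39.47
eef_pos: [553.3, -165.1, 64.1]
tcp_rot: [-3.141, 0.0, -0.042]
ft_force: [-0.3, 1.0, -0.4]
opening: 0.312
grip_force: 30.0
[ 553.31025443 -165.10049092   64.11016415] 29.99985784292221 0.31210334883668844
[-2.08, 0.595, 42.21, 0.005]
```

Converted, 41.8 mm / 750 = 0.0557, 40 mm / 750 = 0.0533, 0.005 rad / 1.5708 = 0.0032.

```bash
echo '[-0.0027,0.0008,0.02,0.0032,0,-0.0027,0.0008,0.0347,0.0032,0,-0.0027,0.0008,0.0467,0.0032,0,-0.0027,0.0008,0.0533,0.0032,0,-0.0027,0.0008,0.0557,0.0032,0]' | python3 steer.py
echo '[0,0,0,0,0,0,0,0.0004,0,0,0,0,0.0004,0,0]' | python3 steer.py
echo '[0,0,0.0003,0,0,0,0,0.0003,0,0,0,0,0.0003,0,0.36,0,0,0.0003,0,0.42,0,0,0.0003,0,0.48]' | python3 steer.py
echo '[0,0,0,0,0.48,0,0,-0.0267,0,0.48,0,0,-0.08,0,0.48,0,0,-0.1333,0,0.55,0,0,-0.1867,0,0.55]' | python3 steer.py
echo '[0,-0.04,-0.0267,0,0.55,0,-0.08,-0.0533,0,0.55,-0.0133,-0.1333,-0.0533,0,0.55,-0.0267,-0.1467,-0.0533,0,0.55,-0.0267,-0.1467,-0.0533,0,0.55]' | python3 steer.py
echo '[0,0,0,0,0.55,0,0,0,0,0.55]' | python3 steer.py
python3 look.py w10 jig | grep -E "tops|knob|\[[0-9. -]+\] \["
```

```text
t: 39.88
eef_pos: [550.9, -165.8, 21.5]
tcp_rot: [-3.141, 0.001, -0.048]
ft_force: [-8.0, 2.9, 21.1]
opening: 0.316
grip_force: 30.0
t: 40.13
eef_pos: [551.4, -166.1, 22.0]
tcp_rot: [3.142, -0.001, -0.048]
ft_force: [-0.2, 0.0, -0.6]
opening: 0.315
grip_force: 30.0
t: 40.55
eef_pos: [551.2, -166.1, 21.6]
tcp_rot: [-3.142, -0.0, -0.048]
ft_force: [0.0, -0.5, -0.2]
opening: 0.439
grip_force: 0.0
t: 40.97
eef_pos: [550.7, -165.9, 163.0]
tcp_rot: [-3.141, 0.001, -0.048]
ft_force: [0.5, -0.5, -1.0]
opening: 0.536
grip_force: 0.0
t: 41.38
eef_pos: [534.9, -52.8, 201.9]
tcp_rot: [-3.141, 0.0, -0.045]
ft_force: [-0.4, -1.8, 0.0]
opening: 0.548
grip_force: 0.0
t: 41.55
eef_pos: [536.8, -56.1, 201.4]
tcp_rot: [3.141, -0.0, -0.049]
ft_force: [1.5, 0.2, -0.1]
opening: 0.55
grip_force: 0.0
[536.8 -56.3 201.3] [ 3.1415e+00  1.0000e-04 -4.9100e-02]
tops [584.871, 16.854, 47.632, 112.227, 30.832, -0.044, 3186.0]
tops [574.194, -44.231, 47.711, 95.086, 30.066, -0.048, 2824.0]
tops [561.471, -106.068, 47.732, 79.729, 30.787, -0.053, 2324.0]
tops [551.927, -167.292, 47.757, 64.327, 30.948, -0.051, 1714.0]
knob [470.478, -69.799, 59.076, 64.912, 14.201, 1.147, 758.0]
```

View pics/w10.png

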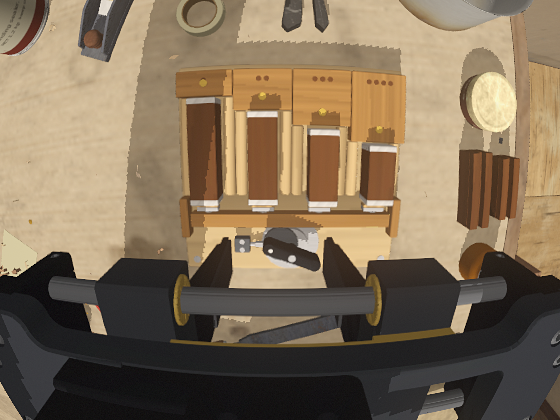

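All four billets are seated with tops at 47.7: (205,150), (262,155), (323,165), (378,175). The knob is still open. Now to shut it.

Converted, -67 mm / 750 = -0.0893, -50 mm / 750 = -0.0667, -0.2 rad / 1.5708 = -0.1273.

```bash
echo '[-0.04,0.0067,0,0,0.5,-0.0667,0.0107,0,0,0.5,-0.0893,0.0107,0,0,0.5,-0.0893,0.0107,0,-0.0764,0.5,-0.0893,0.0107,0,-0.1273,0.5]' | python3 steer.py
echo '[0,0,0,-0.0764,0.5,0,0,0,-0.1528,0.5,0,0,0,-0.2292,0.5,0,0,0,-0.3056,0.5,0,0,0,-0.382,0.5]' | python3 steer.py
echo '[0,0,0.04,-0.0764,0.5,0,0,0.08,-0.1528,0.5,0,0,0.12,-0.2292,0.5,0,0,0.1333,-0.2546,0.5,0,0,0.1333,-0.2546,0.5]' | python3 steer.py
echo '[0,0,0,0,0.5,0,0,0,0,0.5]' | python3 steer.py
python3 - <<'E'
from cell import env
from h import *
s=env.state();print(go(s,469.4,-68,37,1.148))
E
```

```text
t: 42.02
eef_pos: [468.8, -61.2, 201.5]
tcp_rot: [-3.142, 0.0, 0.155]
ft_force: [0.7, -0.5, -0.0]
opening: 0.501
grip_force: 0.0
t: 42.43
eef_pos: [469.5, -61.2, 201.2]
tcp_rot: [-3.141, 0.0, 0.756]
ft_force: [-0.2, -0.6, -0.3]
opening: 0.498
grip_force: 0.0
t: 42.85
eef_pos: [468.3, -60.8, 98.9]
tcp_rot: [-3.137, 0.001, 1.152]
ft_force: [0.9, 0.0, -0.8]
opening: 0.498
grip_force: 0.0
t: 43.02
eef_pos: [469.8, -60.7, 102.2]
tcp_rot: [3.141, -0.0, 1.149]
ft_force: [0.0, 0.3, -0.6]
opening: 0.501
grip_force: 0.0
[-6.835, 2.601, 65.182, 0.001]
```

Converted, 65 mm / 750 = 0.0867, 60 mm / 750 = 0.08.

```bash
echo '[-0.0091,0.0035,0.0267,0,0.5,-0.0091,0.0035,0.06,0,0.5,-0.0091,0.0035,0.08,0,0.5,-0.0091,0.0035,0.0867,0,0.5,-0.0091,0.0035,0.0867,0,0.5]' | python3 steer.py
echo '[0,0,0,0,0.3,0,0,0,0,0.2,0,0,0,0,0,0,0,0,0,0,0,0,0,0,0]' | python3 steer.py
echo '[0,0,0,0,0,0,0,0,0,0,0,0,0,0,0]' | python3 steer.py
```

```text
t: 43.43
eef_pos: [468.9, -67.5, 36.5]
tcp_rot: [-3.141, -0.0, 1.151]
ft_force: [-0.3, 0.4, -0.1]
opening: 0.497
grip_force: 0.0
t: 43.85
eef_pos: [469.0, -67.3, 37.1]
tcp_rot: [3.141, -0.0, 1.152]
ft_force: [-0.1, 0.1, -0.8]
opening: 0.205
grip_force: 0.0
t: 44.1
eef_pos: [470.8, -68.1, 37.1]
tcp_rot: [3.137, -0.001, 1.152]
ft_force: [5.6, -3.7, -1.6]
opening: 0.147
grip_force: 30.0
```

Converted, 0.6 mm / 750 = 0.0008, 0.5 rad / 1.5708 = 0.3183.

```bash
echo '[0,0.0008,0,0.0637,0,0,0.0008,0,0.1273,0,0,0.0008,0,0.191,0,0,0.0008,0,0.2546,0,0,0.0008,0,0.3183,0]' | python3 steer.py
echo '[0,0,0,0.0637,0,0,0,0,0.1273,0,0,0,0,0.191,0,0,0,0,0.2546,0,0,0,0,0.3183,0]' | python3 steer.py
echo '[0,0,0,0.0637,0,0,0,0,0.1273,0,0,0,0,0.1401,0,0,0,0,0.1401,0,0,0,0,0.1401,0]' | python3 steer.py
python3 -c "
from cell import env
s=env.state();print(s['moment'],s['tcp_rot'],s['grip_force'])"
```

```text
t: 44.52
eef_pos: [470.8, -68.1, 37.1]
tcp_rot: [3.139, -0.002, 0.647]
ft_force: [5.5, -1.7, 0.9]
opening: 0.144
grip_force: 30.0
t: 44.93
eef_pos: [470.8, -68.0, 37.1]
tcp_rot: [3.14, -0.003, 0.147]
ft_force: [4.4, -1.5, 1.4]
opening: 0.149
grip_force: 30.0
t: 45.35
eef_pos: [470.7, -68.0, 37.1]
tcp_rot: [3.141, -0.003, -0.065]
ft_force: [5.4, -2.6, 3.2]
opening: 0.143
grip_force: 30.0
[-0.29319562 -0.7296751   0.19611875] [ 3.14080888 -0.00338582 -0.06526697] 30.0141504406929
```

Release, rise and check.

Converted, -100 mm / 750 = -0.1333, -60 mm / 750 = -0.08.

```bash
echo '[0,0,0,0,0.3,0,0,0,0,0.5,0,0,-0.0267,0,0.5,0,0,-0.08,0,0.5,0,0,-0.1333,0,0.5]' | python3 steer.py
echo '[0.0267,0,-0.04,0,0.5,0.0667,0,-0.0867,0,0.5,0.0867,0,-0.0867,0,0.5,0.0867,0,-0.0867,0,0.5,0.0867,0,-0.0867,0,0.5]' | python3 steer.py
python3 look.py w11 jig | grep -vE "^bed"
python3 - <<'E'
from cell import env
from h import *
p,d=env.read_camera("top");P=pts(env.camera_info("top"),d)
for nm,box,lo,hi in(("tin",(570,700,-420,-250),24,42),("bil",(470,590,-420,-270),28,44),("jar",(340,490,-420,-250),52,75)):
    for b in blobs(P,d,lo,hi,box,60): print(nm,np.round(b,3).tolist())
E
```

```text
t: 45.77
eef_pos: [467.9, -67.1, 136.7]
tcp_rot: [-3.14, 0.005, -0.067]
ft_force: [1.2, -0.2, 0.2]
opening: 0.435
grip_force: 0.0
t: 46.18
eef_pos: [533.6, -71.7, 201.0]
tcp_rot: [-3.141, 0.001, -0.067]
ft_force: [-0.3, 0.2, -0.7]
opening: 0.504
grip_force: 0.0
[532.9 -71.6 200.5] [-3.141e+00  2.700e-03 -6.730e-02]
jig32 [597.564, -76.274, 31.706, 247.599, 139.145, 1.518, 11328.0]
jig32 [551.978, 3.708, 32.173, 39.497, 1.005, -0.033, 83.0]
jig32 [496.106, -70.702, 31.003, 249.777, 62.47, 1.522, 4411.0]
tops [587.255, 16.562, 47.596, 112.044, 31.239, -0.048, 3129.0]
tops [576.162, -44.527, 47.688, 96.385, 30.681, -0.044, 2845.0]
tops [564.849, -106.489, 47.725, 79.782, 30.685, -0.044, 2320.0]
tops [554.255, -167.62, 47.77, 64.178, 30.981, -0.051, 1763.0]
knob [470.453, -70.043, 59.078, 65.845, 14.183, -0.047, 733.0]
tin [639.555, -322.784, 31.923, 73.708, 72.693, -1.552, 735.0]
bil [529.31, -304.012, 35.532, 96.09, 31.532, 0.048, 417.0]
bil [530.819, -352.008, 35.281, 79.056, 31.54, 0.068, 364.0]
jar [419.453, -333.535, 64.945, 53.094, 49.977, 1.562, 413.0]
```

View pics/w11.png

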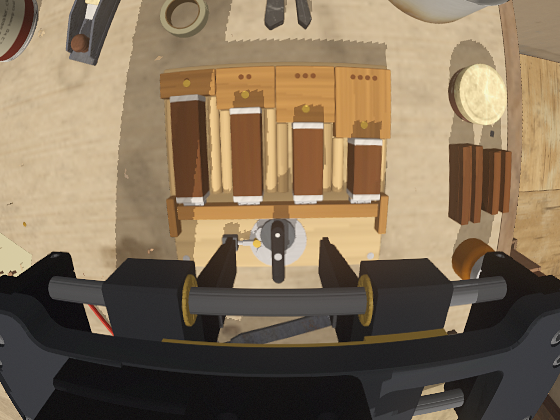

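The knob wing (277,250) is back along the jig's x, and every billet has moved up against its fence. The tin and jar have not moved.

```bash
python3 -c "
from cell import env
print(env.job_done())"
```

```text
the job is handed in; nothing more can be done
None
```

The job is handed in: both slotted billets lie slots up midway between the tin and jar, all four unslotted billets sit in their bays with the knob clicked shut and each billet against its fence, and the tin and jar did not move.

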